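Clip on the dose sensor and hold the curing lever in its run position

TASK

Squeeze the orange-handled spring clip off its parking post and release it onto the upright metal fin at the front of the curing station, well down so that its jaws grip the fin firmly and it stands upright. Then press the station's yellow spring-loaded hold-to-run lever down with the fingertips to its middle position (pointer in the green band of the gauge beside it), never so far as the red band, and finish the program while still holding it there. Leave the loose things around the work where they lie.

Things in the scene. Friction and masses are not known exactly. Their poses are not given: they have to be found in the camera images.
- clip: Sprung clip, 40 g: two halves, 18 mm wide (y), on a pivot pin along y; orange handles above, black jaws below, white sensor housing on the +x jaw reaching 16 mm from the middle. Origin on the pivot, z up, x across; frame of the +x half. Starts upright across the parking plate, pivot 12.5 mm above its edge. Pivot and coil fill 7 mm below the origin. It works either way round.
- clip_handles (a point): Point midway between the orange handle pads, 28 mm above the pivot. The pads reach from 13 to 43 mm above the pivot and lean outward: 52 mm over the outside at the top, 39 mm at the bottom, while clipped on. Pinched along x to the stop they are parallel and 32 mm over the outside; this takes 6 to 10 N a finger, 20 N keeps it safely on the stop.
- clip_jaws (a point): Midpoint between the clip's rubber jaw pads, 22.5 mm below the pivot; axes as the clip's. The pads reach from 13 to 32 mm below the pivot, the jaws end 34 mm below it. Squeezed open, the jaws gape about 20 mm at their lower ends.
- clip_half (a joint): Opening angle of the clip between its two halves, rad: 0 = jaws parallel 4 mm apart (as on the post or the fin), -0.1 = shut on nothing, 0.5 = fully squeezed open (stop). A spring shuts it (0.13 N m at 0).
- park_post: Parking post, fixed: black base 90 x 100 x 12 mm with an upright aluminium plate 4 mm thick (x) and 60 mm long (y). Origin at the centre of its underside.
- park_edge (a point): Middle of the parking plate's upper edge, 75 mm above the bench; x across the plate, y along it.
- station: Curing station, fixed: grey base 220 (x) x 190 (y) x 30 mm, front towards -x; a low aluminium lamp hood (up to 121 mm high, from 10 mm behind the station's middle to its back) over a black handset at its +y side. Origin at the centre of its underside.
- fin_edge (a point): Middle of the upper edge of the station's upright steel sensor fin: 4 mm thick along x, 60 mm long along y, the edge 75 mm above the bench, the plate free for 39 mm down from the edge. It stands at the front, 90 mm before and 46 mm to +y of the station's origin. Axes as the station's.
- hold_lever (a joint): Angle of the yellow hold-to-run lever, rad: 0 = released (up, lamp off), green band 0.10 to 0.16 (lamp runs), red band from 0.20 (emergency stop), 0.26 = bottom stop. A spring pushes it up. Pushing down on the pad takes 4 N at the start and 0.36 N more for every mm (10 N in the middle of the green band).
- lever_pad (a point): Middle of the top face of the yellow lever pad, 40 (x) x 50 (y) x 16 mm, 130 mm before the lever's pivot, at the station's -y side. Released it is about 145 mm above the bench, its top sloping by 0.13 rad (level in mid green). It moves down 13 mm for every 0.1 rad: green 13 to 21 mm down, middle 17 mm; red from 26 mm.
- gauge_top (a point): Top of the white gauge board with the green and red bands, 22 mm wide (y), 4 mm thick, 168 mm above the bench; it stands about 30 mm behind and 40 mm to -y of the lever pad's middle.
- phone_box: Loose flat light-grey box 168 x 106 x 28 mm on the bench; to be left alone.
- tape_roll: Loose roll of brown tape, 112 mm across, 48 mm high, lying flat; to be left alone.
- marker: Loose red and white marker, 135 mm long, 13 mm thick; to be left alone.
- charger: Loose white plug-in charger block, 61 x 44 x 28 mm; to be left alone.
Things that resemble listed ones, but are neither listed nor needed, are in the scene too. What is shaped like the clip but purple is not meant.

How it is judged:
By the outcome, as a careful person would: the job done as asked, in the order asked, and still so for the second after the job is handed in, while the arm keeps its last pose, push and grip.
It also fails if it takes over 51 s, if anything falls off the work surface, if the arm or the gripper's body presses on something with over 40 N, if the wrist force passes 120 N, or if a joint passes its speed limit or range.

ROBOT

A 7-joint arm with a two-finger parallel gripper is mounted at the origin on a cart in front of the work surface, level with it; the furniture and walls round the work are solid. World frame = base frame: x ahead of the robot, y to its left, z up, the work surface at z = 0. Lengths are in mm, angles in degrees, forces in N, time in s.
With the tool pointing down it reaches from about 425 to 1025 mm from the base axis. Payload 9.4 kg.
Tool frame: the origin (TCP) lies on the centre line of the jaws, within the pads' length; the fingertips stand 14 mm ahead of it and the grasp point (between the pads) lies 5 mm behind it; z points along the fingers, y is the line along which they close (so a half turn about z gives the same grasp; the last joint's range is limited). The gripper opens to 93 mm and grips with 3 to 60 N. Pads are 15 mm wide; open, the fingers measure 128 mm over their backs; the gripper's body (75 mm by 188 mm) begins 65 mm behind the grasp point.
Start: joints at [59.605, 34.337, -0.143, 91.639, 0.103, 54.024, -4.572], TCP at [317.819, -651.625, 232.618] pointing down, gripper open.
Joint ranges: [-147.43, 147.43], [-19.82, 112.94], [-74.19, 73.91], [6.32, 146.72], [-59.91, 239.91], [6.04, 106.73], [-150.56, 150.56]. Speed limits (degrees/s): [127.2, 127.2, 172.46, 172.46, 180, 180, 180].

INTERFACE

Orientations are given as [roll, pitch, yaw] about the fixed x, y, z axes, in that order (R = Rz(yaw) Ry(pitch) Rx(roll)).
In Python, from station import ctrl, cams gives the robot as it stands.
- The arm moves only by the tool jog_arm, never from a script. Its argument "rows" is a list of rows, each an object of numbers: "tx", "ty", "tz": the shift along the tool's x, y, z in cm; "roll": the turn about the tool's z in degrees; "gripper": the opening, from 0 (shut) to 1 (fully open). A call has 1 to 5 rows; each row is the pose to reach, as a shift and turn from the pose commanded when the call began, along the tool's axes at that moment; what a row does not reach only later rows make up. A row lasts 1/10 s, in which the tool goes at most 50 mm and 8.59 degrees, less where a joint would pass 70% of its speed; a pose out of reach is approached as far as the arm can. A call with a gripper value outside its range is refused whole. The fingers move at their own pace and stop on an object; "grip_force" is the grip in N (left out, the last holds). Time passes only in rows, so rows that repeat a pose let the fingers close. It gives the time, the measured TCP pose, the force, the opening and the grip force at its end, in the units of the state.
- ctrl.get_state(): the state, without advancing time (a new reading comes with each control period).
- cams.read_camera(name): name is "scene" or "top"; returns a dict with "color" (480x640x3 uint8, red, green, blue), "range_z" (480x640 float32, mm along the optical axis (not along the pixel's ray), 0 where there is no reading), "fx", "fy", "cx", "cy" (pixels), "origin" and "rotation" of the camera in the world. Camera axes: x right, y up, looking along -z (the intrinsics and any distortion apply to the point x, -y, -z); pixel columns grow to the right and rows downward; lengths in mm; the calibration is good to about 2 mm. A picture is of the moment at which its call begins.
- ctrl.sign_off(): hands the job in; it is judged then, once.
The state is a dict: "t": time; "q": joint angles; "qd": joint speeds; "effort": joint torques, N m; "tool_pos": TCP position; "eef_rot": TCP orientation; "ft_force": force on the tool from outside, world axes, zero at the start; "ft_torque": the same for the moment, N m; "gripper_width": finger opening in mm; "finger_force": force on a finger pad.
Only numpy, scipy, OpenCV 4.12 (cv2) and the standard library are available. Lean on these libraries where they do the work, as an engineer would, in place of code of your own. Each camera call takes 0.05 s, during which the arm holds its last target. There are 200 camera calls.

## Working session

There is one attempt and no reset: what is moved stays moved. The work goes in short steps, Python scripts to look and compute and a tool call to move; the robot and the scene stay as the last step left them, time stands still between calls to the robot, and variables do not carry over. Pictures are saved under pics/ and viewed, at most 10 in all, crops included, and the job is handed in when it is done.

Besides the shell and the picture viewer there is one more tool, called after "Request:" by a JSON object that holds its "method" and its "body", one argument or row to a line. jog_arm: Moves the arm, as the interface text tells. Its arguments: {"type":"object","properties":{"rows":{"type":"array"},"grip_force":{"type":"number"}},"required":["rows"]}

```bash
ls; mkdir -p pics; cat > h.py <<'E'
import numpy as np, cv2
from station import ctrl, cams
def shot(n):
    c=cams.read_camera(n); np.savez('%s.npz'%n,**c); return c
def load(n): return dict(np.load('%s.npz'%n))
def save(c,f,crop=None,s=1):
    im=c['color'][:,:,::-1]
    if crop: im=im[crop[1]:crop[3],crop[0]:crop[2]]
    cv2.imwrite('pics/'+f,cv2.resize(im,None,fx=s,fy=s,interpolation=cv2.INTER_CUBIC))
def cloud(c):
    v,u=np.mgrid[0:480,0:640]; z=c['range_z'].astype(float)
    p=np.stack([(u-c['cx'])/c['fx']*z,-(v-c['cy'])/c['fy']*z,-z],-1)
    P=p@np.array(c['rotation']).T+c['origin']; P[z==0]=np.nan; return P
def ray(c,u,v,h):
    d=np.array(c['rotation'])@[(u-c['cx'])/c['fx'],-(v-c['cy'])/c['fy'],-1]
    o=np.array(c['origin']); return o+d*(h-o[2])/d[2]
E
python3 - <<'E'
from h import *
print(ctrl.get_state())
for n in('scene','top'):
    c=shot(n); save(c,n+'0.png'); print({k:v for k,v in c.items() if k not in('color','range_z')})
E
```

```text
pics
{'t': 0.0, 'q': array([59.60455787, 34.38533279, -0.14700568, 91.68079004,  0.10353874,
       54.02182601, -4.57242085]), 'qd': array([-0.02020468, -0.00061322, -0.02540302, -0.04443133, -0.02053494,
       -0.07991081, -0.10338838]), 'effort': array([-2.18943374e-04, -7.65053058e+01,  1.49760850e+00, -2.52343208e+01,
       -5.22380322e-02,  1.70031656e-02,  1.34208963e-04]), 'tool_pos': array([ 317.62466736, -651.21008624,  231.7502045 ]), 'eef_rot': array([-1.79912516e+02,  7.67075397e-03,  2.60052994e+01]), 'ft_force': array([-0.24584099, -0.63738012, -0.61532953]), 'ft_torque': array([-0.02148403, -0.00444284,  0.02855493]), 'finger_force': 0.0, 'gripper_width': 93.29674025250115}
{'fx': 447.87076055770706, 'fy': 447.87076055770706, 'cx': 322.34778994940285, 'cy': 241.40606254716891, 'origin': array([115.13055574, 772.82666025, 983.61100038]), 'rotation': array([  48.23915175,    1.207502  , -154.93067621])}
{'fx': 493.9741211766547, 'fy': 493.9741211766547, 'cx': 321.3900533947833, 'cy': 243.62714081862654, 'origin': array([ 242.58432587,  -87.73083519, 1541.58228666]), 'rotation': array([ 12.10546532,  -0.22575605, -91.41284086])}
```

```bash
python3 - <<'E'
s=open('h.py').read()
s=s.replace("np.array(c['rotation'])","RM(c)").replace("def cloud","from scipy.spatial.transform import Rotation\ndef RM(c): return Rotation.from_euler('xyz',c['rotation'],degrees=True).as_matrix()\ndef cloud")
open('h.py','w').write(s)
E
```

```text
(no output)
```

View pics/scene0.png

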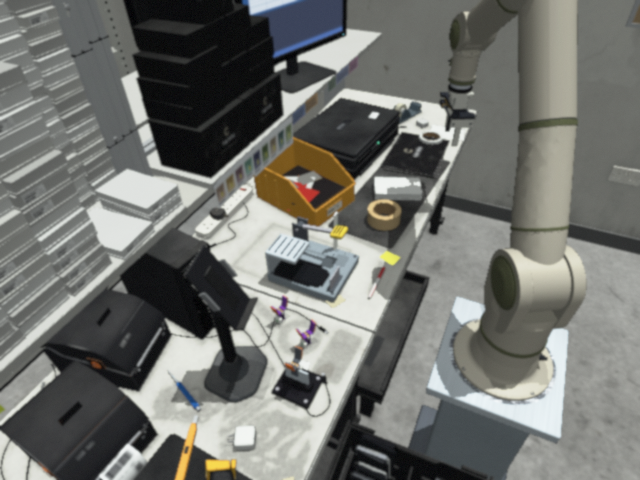

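View pics/top0.png

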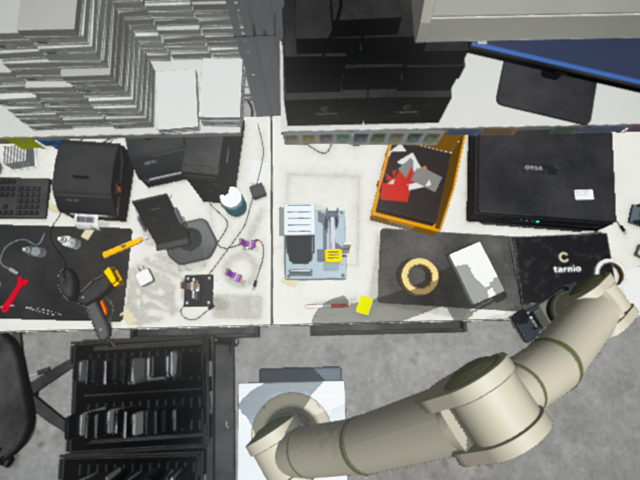

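```bash
python3 - <<'E'
from h import *
a=load('top')['color'][200:320,170:370,::-1]; b=load('scene')['color'][210:420,250:410,::-1]
cv2.imwrite('pics/c_top.png',cv2.resize(a,None,fx=4,fy=4,interpolation=2)); cv2.imwrite('pics/c_sc.png',cv2.resize(b,None,fx=2.85,fy=2.85,interpolation=2))
T=load('top');S=load('scene')
for n,(c,l) in dict(top=(T,[(197,290,88),(315,243,30),(333,256,145),(248,243,50),(234,273,50)]),scene=(S,[(299,352,88),(340,232,145)])).items():
    P=cloud(c)
    for u,v,h in l: print(n,u,v,ray(c,u,v,h).round(),P[v,u].round())
E
```

```text
top 197 290 [423. 269.  88.] [425. 272.  76.]
top 315 243 [569. -82.  30.] [570. -82.  27.]
top 333 256 [ 505. -133.  145.] [ 505. -133.  144.]
top 248 243 [570. 125.  50.] [572. 127.  39.]
top 234 273 [477. 167.  50.] [479. 169.  36.]
scene 299 352 [442. 248.  88.] [431. 265. 117.]
scene 340 232 [ 500. -128.  145.] [ 499. -125.  148.]
```

View pics/c_top.png

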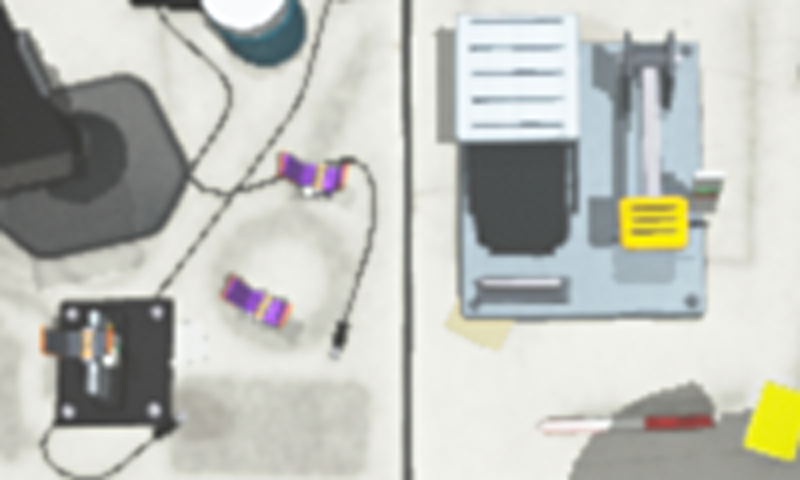

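View pics/c_sc.png

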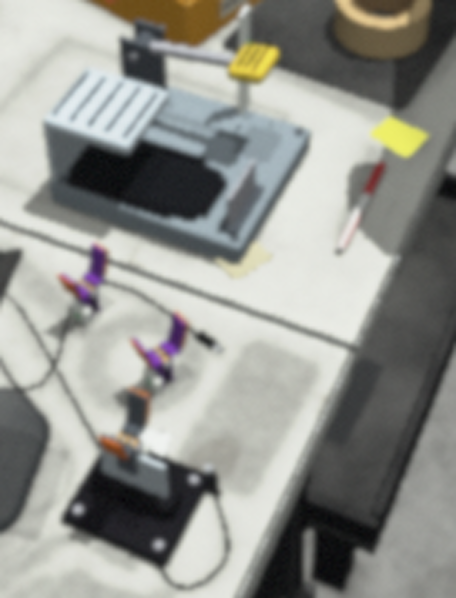

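```bash
python3 - <<'E'
from h import *
T=load('top');S=load('scene')
for n,c in (('top',T),('scene',S)):
    P=cloud(c); h=cv2.cvtColor(c['color'],cv2.COLOR_RGB2HSV).astype(int)
    def rep(name,m):
        q=P[m]; 
        if len(q)<5: print(n,name,len(q)); return
        (a,b),wh,ang=cv2.minAreaRect(q[:,:2].astype(np.float32))
        print(n,name,len(q),'med',np.median(q,0).round(1),'min',q.min(0).round(),'max',q.max(0).round(),'rect',np.round([a,b,*wh,ang],1))
    near=lambda x,y,r:(abs(P[:,:,0]-x)<r)&(abs(P[:,:,1]-y)<r)
    post=near(430,268,75); z=P[:,:,2]
    o=(h[...,0]>4)&(h[...,0]<18)&(h[...,1]>110)&(h[...,2]>90)
    rep('orange',post&o&(z>70)); rep('above82',post&(z>86)&(z<145)); rep('plate55-80',post&(z>45)&(z<80)); rep('base',post&(z>6)&(z<20)&(h[...,2]<80))
    st=(abs(P[:,:,0]-560)<140)&(abs(P[:,:,1]+85)<120)
    rep('stbase',st&(z>22)&(z<36))
    rep('fin',(abs(P[:,:,0]-480)<30)&(abs(P[:,:,1]+45)<50)&(z>50)&(z<85))
    ye=(h[...,0]>20)&(h[...,0]<35)&(h[...,1]>150)
    rep('pad',st&ye&(z>120)); rep('gauge',st&~ye&(z>150)&(P[:,:,0]<560))
    rep('hood',st&(z>105)&(z<130)&(P[:,:,1]>-100))
    if n=='top':
        ys,xs=np.where(post&(z>86)&(z<145))
        for y,x in zip(ys,xs): print(x,y,c['color'][y,x],P[y,x].round())
E
```

```text
top orange 9 med [436.2 261.6 122. ] min [430. 260. 119.] max [442. 310. 124.] rect [435.3 285.3  12.   49.5   2.2]
top above82 120 med [434.9 291.8  99.8] min [424. 258.  87.] max [447. 310. 132.] rect [435.3 284.4  23.4  51.5   1.6]
top plate55-80 66 med [427.4 282.8  68.2] min [403. 266.  46.] max [462. 287.  78.] rect [432.2 276.2  19.9  59.4  88.8]
top base 430 med [423.7 269.2  11.2] min [376. 241.   6.] max [479. 327.  20.] rect [427.3 283.5 102.9  85.5   1. ]
top stbase 2232 med [536.3 -99.1  29.2] min [ 457. -184.   22.] max [678.  13.  36.] rect [567.6 -85.8 197.1 220.9  89.5]
top fin 43 med [476.6 -32.3  68.9] min [475. -65.  51.] max [479.  -5.  80.] rect [477.1 -34.8   3.7  59.7   0.5]
top pad 203 med [ 507.4 -133.3  143.5] min [ 490. -157.  134.] max [ 526. -110.  152.] rect [ 507.7 -133.4   47.    35.9   89.6]
top gauge 19 med [ 535.8 -176.1  164.5] min [ 534. -185.  152.] max [ 539. -165.  171.] rect [ 535.8 -174.9   19.8    4.5   87. ]
top hood 995 med [625.4 -36.1 117.9] min [577. -82. 106.] max [677.   9. 129.] rect [626.8 -35.9  90.4  99.1  89.2]
180 281 [232 207 
[... 5001 characters left out ...]
ax [479. 331.  20.] rect [4.269e+02 2.846e+02 1.036e+02 9.290e+01 3.000e-01]
scene stbase 1747 med [ 523.5 -101.7   30.5] min [ 455. -183.   22.] max [674.  17.  36.] rect [564.  -83.9 199.5 218.1  89.6]
scene fin 83 med [475.3 -32.   67.5] min [473. -68.  51.] max [479.  -3.  79.] rect [476.4 -35.5  65.1   6.1  88.9]
scene pad 135 med [ 504.2 -128.8  145.3] min [ 487. -156.  138.] max [ 523. -107.  151.] rect [ 504.9 -131.6   48.9   35.5   87.2]
scene gauge 24 med [ 533.9 -174.2  162.5] min [ 531. -186.  151.] max [ 536. -161.  170.] rect [ 533.9 -173.7   24.9    4.5   88. ]
scene hood 830 med [621.3 -28.3 119.5] min [574. -84. 107.] max [675.  14. 127.] rect [624.  -35.5  97.7 100.1  89. ]
```

Request:
{"method": "jog_arm", "body": {
  "rows": [
    {"tx":4,"ty":-2.4,"tz":-1.6,"roll":-8},
    {"tx":8,"ty":-4.8,"tz":-3.2,"roll":-16},
    {"tx":12,"ty":-7.2,"tz":-4.8,"roll":-24},
    {"tx":16,"ty":-9.6,"tz":-6.4,"roll":-32},
    {"tx":19,"ty":-12,"tz":-8,"roll":-40}
  ]
}}

```text
invalid input
```

```bash
python3 - <<'E'
from h import *
P=cloud(load('top')); Q=cloud(load('scene'))
for x in range(380,800,40):
    print(x,[int(max([np.nanmax(np.where((abs(A[...,0]-x)<20)&(abs(A[...,1]-y)<20),A[...,2],-1)) for A in(P,Q)])) for y in range(-480,440,40)])
E
```

```text
380 [10, 9, 55, 9, 11, 8, 8, 9, 16, 19, 15, 15, 7, 8, 7, 7, 6, 6, 16, 33, 17, 11, 7]
420 [12, 56, 55, 57, 9, 9, 7, 7, 9, 7, 6, 7, 9, 9, 6, 10, 9, 8, 131, 129, 129, 6, 11]
460 [12, 55, 9, 56, 37, 10, 10, 8, 37, 36, 73, 80, 78, 7, 9, 72, 75, 75, 123, 126, 130, 6, 8]
500 [29, 55, 57, 56, 11, 9, 8, 7, 150, 151, 41, 44, 43, 9, 9, 8, 67, 74, 10, 253, 254, 254, 8]
540 [23, 10, 10, 9, 8, 9, 8, 169, 171, 148, 43, 48, 45, 10, 62, 75, 8, 8, 251, 291, 302, 334, 16]
580 [92, 93, 85, 8, 12, 7, 7, 6, 127, 137, 124, 124, 124, 7, 74, 76, 74, 11, 322, 359, 375, 382, 14]
620 [121, 93, 89, 88, 88, 89, 8, 8, 140, 139, 126, 128, 125, 7, 6, 11, 9, 10, 19, 391, 390, 389, 14]
660 [154, 68, 67, 67, 63, 110, 99, 8, 138, 139, 124, 125, 125, 5, 10, 11, 127, 122, 9, 18, 18, 14, 14]
700 [950, 950, 951, 951, 952, 953, 957, 7, 10, 5, 5, 4, 7, 8, 8, 120, 279, 280, 280, 280, 8, 7, 14]
740 [166, 80, 82, 80, 77, 161, 930, 8, 8, 893, 11, 8, 8, 7, 32, 33, 281, 283, 282, 282, 7, 10, 10]
780 [78, 84, 87, 80, 158, 164, 7, 8, 9, 832, 8, 8, 6, 8, 32, 30, 281, 281, 282, 281, 109, 114, 119]
```

Request:
{"method": "jog_arm", "body": {
  "rows": [
    {"tx":4,"ty":-2.4,"tz":-1.6,"roll":-8,"gripper":1},
    {"tx":8,"ty":-4.8,"tz":-3.2,"roll":-16,"gripper":1},
    {"tx":12,"ty":-7.2,"tz":-4.8,"roll":-24,"gripper":1},
    {"tx":16,"ty":-9.6,"tz":-6.4,"roll":-32,"gripper":1},
    {"tx":19,"ty":-12,"tz":-8,"roll":-40,"gripper":1}
  ]
}}

```text
t: 0.6
tool_pos: [437.7, -457.8, 313.0]
eef_rot: [-180.0, -0.0, 66.4]
ft_force: [0.4, 0.7, 0.5]
gripper_width: 92.9
finger_force: 0.0
```

```bash
python3 - <<'E'
from h import *
for n in('top','scene'):
    P=cloud(load(n)).reshape(-1,3); m=(P[:,1]>200)&(P[:,1]<420)&(P[:,0]<560)&(P[:,2]>140)&(P[:,2]<600); Q=P[m]
    for lo in (140,180,220,260,300):
        q=Q[(Q[:,2]>lo)&(Q[:,2]<lo+40)]
        if len(q): i=q[:,0].argmin(); print(n,lo,len(q),q[i].round(),q[:,1].min().round())
E
```

```text
top 220 384 [513. 336. 249.] 256.0
top 260 254 [537. 336. 262.] 260.0
top 300 20 [551. 355. 308.] 319.0
scene 220 517 [510. 335. 253.] 257.0
scene 260 490 [536. 342. 261.] 263.0
scene 300 55 [548. 356. 308.] 314.0
```

Request:
{"method": "jog_arm", "body": {
  "rows": [
    {"tx":4.6,"ty":-1.0,"tz":0,"roll":-8,"gripper":1},
    {"tx":9.2,"ty":-2.0,"tz":0,"roll":-16,"gripper":1},
    {"tx":13.8,"ty":-3.0,"tz":0,"roll":-24,"gripper":1},
    {"tx":18.4,"ty":-4.0,"tz":0,"roll":-32,"gripper":1},
    {"tx":23,"ty":-5,"tz":0,"roll":-40,"gripper":1}
  ]
}}

```text
t: 1.1
tool_pos: [483.7, -228.2, 312.6]
eef_rot: [-180.0, 0.0, 106.3]
ft_force: [0.8, 0.2, 0.2]
gripper_width: 93.2
finger_force: 0.0
```

Request:
{"method": "jog_arm", "body": {
  "rows": [
    {"tx":4.6,"ty":1.0,"tz":0,"roll":-8,"gripper":1},
    {"tx":9.2,"ty":2.0,"tz":0,"roll":-16,"gripper":1},
    {"tx":13.8,"ty":3.0,"tz":0,"roll":-24,"gripper":1},
    {"tx":18.4,"ty":4.0,"tz":0,"roll":-32,"gripper":1},
    {"tx":23,"ty":5,"tz":0,"roll":-40,"gripper":1}
  ]
}}

```text
t: 1.6
tool_pos: [467.9, 6.5, 312.6]
eef_rot: [-180.0, 0.0, 146.3]
ft_force: [0.8, 0.6, 1.6]
gripper_width: 93.0
finger_force: 0.0
```

Request:
{"method": "jog_arm", "body": {
  "rows": [
    {"tx":3.1,"ty":3.4,"tz":0,"roll":-7,"gripper":1},
    {"tx":6.2,"ty":6.8,"tz":0,"roll":-14,"gripper":1},
    {"tx":9.3,"ty":10.2,"tz":0,"roll":-21,"gripper":1},
    {"tx":12.4,"ty":13.6,"tz":0,"roll":-28,"gripper":1},
    {"tx":15.5,"ty":17,"tz":0,"roll":-35,"gripper":1}
  ]
}}

```text
t: 2.1
tool_pos: [434.5, 233.9, 312.6]
eef_rot: [-180.0, 0.0, -178.7]
ft_force: [0.1, 0.4, -0.2]
gripper_width: 93.4
finger_force: 0.0
```

Request:
{"method": "jog_arm", "body": {
  "rows": [
    {"tx":-0.1,"ty":2.5,"tz":0,"roll":0,"gripper":1},
    {"tx":-0.1,"ty":5.1,"tz":3,"roll":0,"gripper":1},
    {"tx":-0.1,"ty":5.1,"tz":7,"roll":0,"gripper":1},
    {"tx":-0.1,"ty":5.1,"tz":11,"roll":0,"gripper":1},
    {"tx":-0.1,"ty":5.1,"tz":13,"roll":0,"gripper":1}
  ]
}}

```text
t: 2.6
tool_pos: [433.9, 282.6, 179.5]
eef_rot: [-179.9, -0.2, -178.9]
ft_force: [1.5, -0.5, -0.1]
gripper_width: 93.0
finger_force: 0.0
```

```bash
python3 - <<'E'
from h import *
c=shot('scene'); a=c['color'][300:420,240:360,::-1]; print(ctrl.get_state()['tool_pos'])
d=shot('top')['color'][240:330,140:260,::-1]
cv2.imwrite('pics/g1.png',np.hstack([cv2.resize(a,(400,400),interpolation=2),cv2.resize(d,(400,400),interpolation=2)]))
E
```

```text
[433.4466242  281.95197042 177.85251811]
```

View pics/g1.png

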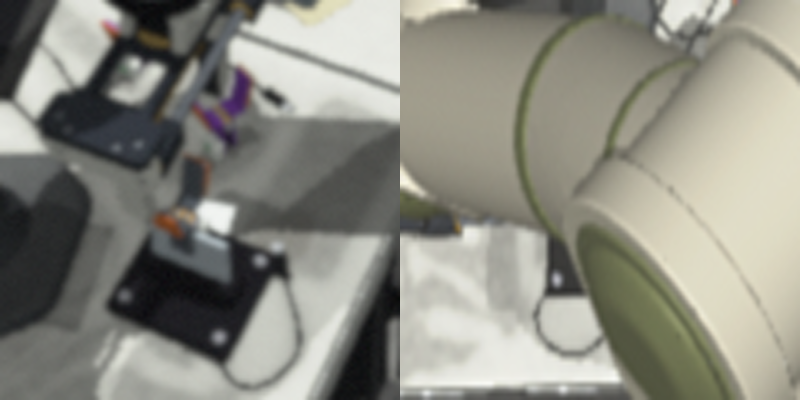

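Request:
{"method": "jog_arm", "body": {
  "rows": [
    {"tx":-0.2,"ty":0.3,"tz":2.5,"roll":0,"gripper":1},
    {"tx":-0.2,"ty":0.3,"tz":5,"roll":0,"gripper":1},
    {"tx":-0.2,"ty":0.3,"tz":6.7,"roll":0,"gripper":1},
    {"tx":-0.2,"ty":0.3,"tz":6.7,"roll":0,"gripper":0.7},
    {"tx":-0.2,"ty":0.3,"tz":6.7,"roll":0,"gripper":0.7}
  ]
}}

```text
t: 3.2
tool_pos: [437.5, 287.0, 116.7]
eef_rot: [180.0, 0.0, -179.0]
ft_force: [-0.5, 1.3, -0.4]
gripper_width: 81.5
finger_force: 0.0
```

Request:
{"method": "jog_arm", "body": {
  "rows": [
    {"tx":0,"ty":0,"tz":0,"roll":0,"gripper":0.2},
    {"tx":0,"ty":0,"tz":0,"roll":0,"gripper":0.2},
    {"tx":0,"ty":0,"tz":0,"roll":0,"gripper":0.2},
    {"tx":0,"ty":0,"tz":0,"roll":0,"gripper":0.2},
    {"tx":0,"ty":0,"tz":0,"roll":0,"gripper":0.2}
  ],
  "grip_force": 22
}}

```text
t: 3.7
tool_pos: [437.2, 286.5, 115.8]
eef_rot: [180.0, 0.0, -179.0]
ft_force: [-0.0, 0.1, -0.2]
gripper_width: 41.8
finger_force: 4.4
```

Request:
{"method": "jog_arm", "body": {
  "rows": [
    {"tx":0,"ty":0,"tz":0,"roll":0,"gripper":0.2},
    {"tx":0,"ty":0,"tz":0,"roll":0,"gripper":0.2},
    {"tx":0,"ty":0,"tz":0,"roll":0,"gripper":0.2},
    {"tx":0,"ty":0,"tz":0,"roll":0,"gripper":0.2},
    {"tx":0,"ty":0,"tz":0,"roll":0,"gripper":0.2}
  ],
  "grip_force": 22
}}

```text
t: 4.2
tool_pos: [437.1, 286.5, 115.6]
eef_rot: [-180.0, -0.0, -179.0]
ft_force: [-0.4, -1.0, -0.7]
gripper_width: 31.8
finger_force: 21.8
```

Request:
{"method": "jog_arm", "body": {
  "rows": [
    {"tx":0,"ty":0,"tz":-1,"roll":0,"gripper":0.2},
    {"tx":0,"ty":0,"tz":-3,"roll":0,"gripper":0.2},
    {"tx":0,"ty":0,"tz":-5,"roll":0,"gripper":0.2},
    {"tx":0,"ty":0,"tz":-7,"roll":0,"gripper":0.2},
    {"tx":0,"ty":0,"tz":-9,"roll":0,"gripper":0.2}
  ]
}}

```text
t: 4.7
tool_pos: [436.9, 286.5, 207.1]
eef_rot: [180.0, -0.0, -179.0]
ft_force: [-0.4, -0.2, -0.3]
gripper_width: 32.0
finger_force: 21.8
```

Request:
{"method": "jog_arm", "body": {
  "rows": [
    {"tx":0,"ty":-3,"tz":0,"roll":8,"gripper":0.2},
    {"tx":0,"ty":-7,"tz":0,"roll":16,"gripper":0.2},
    {"tx":-0.5,"ty":-11,"tz":0,"roll":24,"gripper":0.2},
    {"tx":-1,"ty":-15,"tz":0,"roll":32,"gripper":0.2},
    {"tx":-1,"ty":-18,"tz":0,"roll":40,"gripper":0.2}
  ]
}}

```text
t: 5.2
tool_pos: [450.5, 104.4, 206.3]
eef_rot: [180.0, 0.0, 140.6]
ft_force: [0.0, 0.6, -0.6]
gripper_width: 32.1
finger_force: 21.8
```

```bash
python3 - <<'E'
from h import *
c=shot('scene'); print(ctrl.get_state())
P=cloud(c); h=cv2.cvtColor(c['color'],cv2.COLOR_RGB2HSV).astype(int)
t=ctrl.get_state()['tool_pos']
m=(np.linalg.norm(P-t,axis=-1)<110)&(P[...,2]>75)
print(m.sum()); ys,xs=np.where(m); print(xs.min(),xs.max(),ys.min(),ys.max())
a=c['color'][max(ys.min()-20,0):ys.max()+20,xs.min()-20:xs.max()+20,::-1]
cv2.imwrite('pics/g2.png',cv2.resize(a,None,fx=4,fy=4,interpolation=2)[:600,:800])
E
```

```text
{'t': 5.25, 'q': array([  7.43341929,  21.96063997, -35.57392912, 125.27276373,
        20.68297313,  38.56798745,   7.29305618]), 'qd': array([-2.30713337,  1.20240109, -3.02115939, -0.8127653 ,  2.42213347,
        1.50393374,  4.88820957]), 'effort': array([ -7.40164652, -47.32840419, -11.54418021, -22.5345093 ,
        -0.57818368,  -1.16959043,   0.52679485]), 'tool_pos': array([449.79124304,  99.89508903, 205.83397551]), 'eef_rot': array([-1.79800820e+02,  8.17159867e-02,  1.39896822e+02]), 'ft_force': array([-0.1352576 , -4.72703124, -1.48989427]), 'ft_torque': array([-0.36154575, -0.01824638,  0.02571875]), 'finger_force': 21.796841025352478, 'gripper_width': 32.0477174842799}
1124
293 357 234 297
```

View pics/g2.png

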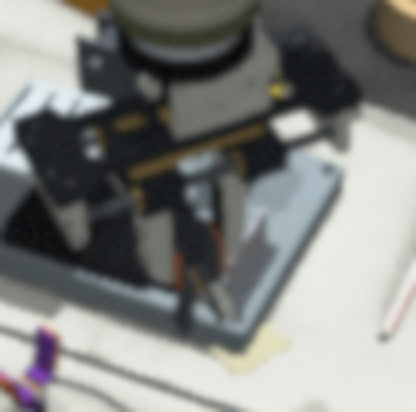

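Request:
{"method": "jog_arm", "body": {
  "rows": [
    {"tx":-2.2,"ty":-1.9,"tz":0,"roll":8,"gripper":0.2},
    {"tx":-4.4,"ty":-3.8,"tz":0,"roll":16,"gripper":0.2},
    {"tx":-6.6,"ty":-5.7,"tz":0,"roll":24,"gripper":0.2},
    {"tx":-8.8,"ty":-7.6,"tz":0,"roll":32,"gripper":0.2},
    {"tx":-11,"ty":-9.5,"tz":0,"roll":40,"gripper":0.2}
  ]
}}

```text
t: 5.75
tool_pos: [476.1, -37.0, 206.3]
eef_rot: [180.0, -0.0, 100.7]
ft_force: [1.4, 0.6, 0.2]
gripper_width: 32.0
finger_force: 21.8
```

Request:
{"method": "jog_arm", "body": {
  "rows": [
    {"tx":0,"ty":0,"tz":0,"roll":6,"gripper":0.2},
    {"tx":0,"ty":0,"tz":0,"roll":10.7,"gripper":0.2},
    {"tx":0,"ty":0,"tz":0,"roll":10.7,"gripper":0.2},
    {"tx":0,"ty":0,"tz":0,"roll":10.7,"gripper":0.2},
    {"tx":0,"ty":0,"tz":0,"roll":10.7,"gripper":0.2}
  ]
}}

```text
t: 6.25
tool_pos: [476.0, -35.9, 205.8]
eef_rot: [180.0, -0.0, 90.5]
ft_force: [0.3, -0.1, 0.2]
gripper_width: 31.9
finger_force: 21.8
```

Request:
{"method": "jog_arm", "body": {
  "rows": [
    {"tx":0,"ty":0,"tz":1.5,"roll":0,"gripper":0.2},
    {"tx":0,"ty":0,"tz":3,"roll":0,"gripper":0.2},
    {"tx":0,"ty":0,"tz":4.5,"roll":0,"gripper":0.2},
    {"tx":0,"ty":0,"tz":5.2,"roll":0,"gripper":0.2},
    {"tx":0,"ty":0,"tz":5.2,"roll":0,"gripper":0.2}
  ]
}}

```text
t: 6.75
tool_pos: [475.6, -36.1, 153.0]
eef_rot: [-179.9, -0.0, 90.4]
ft_force: [-0.4, 0.2, -0.3]
gripper_width: 31.4
finger_force: 21.8
```

```bash
python3 - <<'E'
from h import *
c=shot('scene'); print(ctrl.get_state()['tool_pos'])
cv2.imwrite('pics/g3.png',cv2.resize(c['color'][210:310,280:400,::-1],None,fx=6,fy=6,interpolation=2))
P=cloud(c); near=(abs(P[...,0]-476)<45)&(abs(P[...,1]+36)<25)
for lo in range(66,128,6):
    q=P[near&(P[...,2]>=lo)&(P[...,2]<lo+6)]
    if len(q): print(lo,len(q),q.min(0).round(),q.max(0).round(), np.sort(q[:,0]).round()[::max(1,len(q)//10)])
E
```

```text
[475.86175578 -36.1434107  153.52381813]
66 7 [475. -42.  67.] [476. -16.  72.] [475. 475. 475. 475. 475. 476. 476.]
72 18 [473. -49.  73.] [479. -14.  78.] [473. 474. 475. 475. 475. 475. 475. 476. 476. 477. 477. 477. 477. 478.
 478. 478. 478. 479.]
84 1 [486. -27.  89.] [486. -27.  89.] [486.]
90 13 [450. -36.  90.] [485. -21.  96.] [450. 451. 452. 452. 454. 455. 456. 462. 464. 482. 483. 483. 485.]
96 20 [450. -42.  97.] [486. -21. 102.] [450. 452. 452. 453. 455. 456. 461. 464. 481. 484.]
102 20 [454. -47. 103.] [483. -21. 108.] [454. 454. 455. 456. 460. 462. 464. 465. 465. 482.]
108 26 [453. -43. 108.] [484. -22. 114.] [453. 456. 457. 457. 457. 459. 460. 464. 465. 466. 468. 468. 481.]
114 10 [465. -42. 115.] [478. -22. 119.] [465. 465. 466. 467. 468. 469. 472. 475. 476. 478.]
120 13 [469. -43. 121.] [481. -21. 126.] [469. 470. 470. 472. 473. 475. 476. 476. 476. 477. 477. 477. 481.]
126 36 [461. -43. 126.] [488. -24. 132.] [461. 467. 468. 471. 473. 477. 478. 480. 482. 484. 485. 486.]
```

View pics/g3.png

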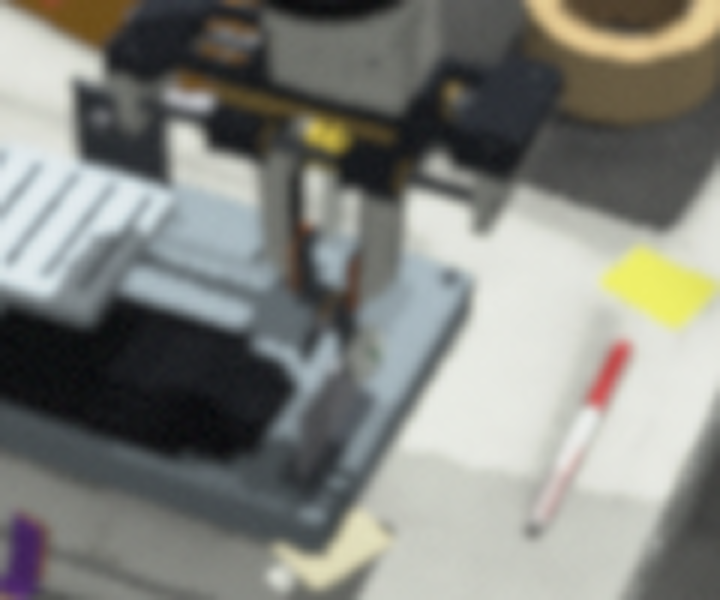

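Request:
{"method": "jog_arm", "body": {
  "rows": [
    {"tx":-0.2,"ty":0.1,"tz":0.8,"roll":0,"gripper":0.2},
    {"tx":-0.2,"ty":0.1,"tz":1.6,"roll":0,"gripper":0.2},
    {"tx":-0.2,"ty":0.1,"tz":2.4,"roll":0,"gripper":0.2},
    {"tx":-0.2,"ty":0.1,"tz":3.2,"roll":0,"gripper":0.2},
    {"tx":-0.2,"ty":0.1,"tz":3.6,"roll":0,"gripper":0.2}
  ]
}}

```text
t: 7.3
tool_pos: [476.6, -38.3, 116.6]
eef_rot: [-179.9, -0.0, 90.3]
ft_force: [-0.3, 0.1, 0.0]
gripper_width: 32.0
finger_force: 21.8
```

Request:
{"method": "jog_arm", "body": {
  "rows": [
    {"tx":0,"ty":0,"tz":0.2,"roll":0,"gripper":0.2},
    {"tx":0,"ty":0,"tz":0.4,"roll":0,"gripper":0.2},
    {"tx":0,"ty":0,"tz":0.4,"roll":0,"gripper":0.2}
  ]
}}

```text
t: 7.6
tool_pos: [477.0, -38.3, 113.5]
eef_rot: [-180.0, 0.0, 90.3]
ft_force: [0.5, -0.4, -0.4]
gripper_width: 31.7
finger_force: 21.8
```

Request:
{"method": "jog_arm", "body": {
  "rows": [
    {"tx":0,"ty":0,"tz":0,"roll":0,"gripper":0.4},
    {"tx":0,"ty":0,"tz":0,"roll":0,"gripper":0.45},
    {"tx":0,"ty":0,"tz":0,"roll":0,"gripper":0.5},
    {"tx":0,"ty":0,"tz":0,"roll":0,"gripper":0.55},
    {"tx":0,"ty":0,"tz":0,"roll":0,"gripper":0.65}
  ]
}}

```text
t: 8.1
tool_pos: [477.2, -38.4, 113.7]
eef_rot: [180.0, 0.0, 90.3]
ft_force: [-0.1, -0.6, -0.9]
gripper_width: 54.6
finger_force: 0.0
```

Request:
{"method": "jog_arm", "body": {
  "rows": [
    {"tx":0,"ty":0,"tz":0,"roll":0,"gripper":0.8},
    {"tx":0,"ty":0,"tz":0,"roll":0,"gripper":0.8},
    {"tx":0,"ty":0,"tz":0,"roll":0,"gripper":0.8}
  ]
}}

```text
t: 8.4
tool_pos: [476.9, -38.3, 113.6]
eef_rot: [-180.0, 0.0, 90.3]
ft_force: [-0.1, 0.2, 0.4]
gripper_width: 73.6
finger_force: 0.0
```

Request:
{"method": "jog_arm", "body": {
  "rows": [
    {"tx":0,"ty":0,"tz":-1,"roll":0,"gripper":0.8},
    {"tx":0,"ty":0,"tz":-3,"roll":0,"gripper":0.8},
    {"tx":0,"ty":0,"tz":-6,"roll":0,"gripper":0.8},
    {"tx":0,"ty":0,"tz":-9,"roll":0,"gripper":0.8},
    {"tx":0,"ty":0,"tz":-10,"roll":0,"gripper":0.8}
  ]
}}

```text
t: 8.9
tool_pos: [477.9, -38.2, 216.7]
eef_rot: [179.8, 0.0, 90.3]
ft_force: [0.1, -0.1, -0.7]
gripper_width: 74.3
finger_force: 0.0
```

```bash
python3 - <<'E'
from h import *
c=shot('scene'); s=ctrl.get_state(); print(s['tool_pos'],s['gripper_width'])
cv2.imwrite('pics/g4.png',cv2.resize(c['color'][210:310,280:400,::-1],None,fx=6,fy=6,interpolation=2))
P=cloud(c); near=(abs(P[...,0]-476)<45)&(abs(P[...,1]+36)<25)
for lo in range(54,140,6):
    q=P[near&(P[...,2]>=lo)&(P[...,2]<lo+6)]
    if len(q): print(lo,len(q),q.min(0).round(),q.max(0).round())
E
```

```text
[478.044733   -38.37782261 216.78234264] 74.08843719941315
54 13 [461. -39.  54.] [476. -21.  60.]
60 13 [460. -38.  61.] [476. -11.  66.]
66 25 [462. -45.  66.] [476. -16.  72.]
72 22 [463. -45.  72.] [482. -15.  78.]
78 4 [471. -36.  81.] [476. -24.  84.]
84 18 [463. -50.  84.] [492. -23.  90.]
90 44 [458. -47.  90.] [491. -23.  96.]
96 16 [457. -45.  96.] [497. -25. 101.]
102 11 [455. -46. 102.] [499. -26. 107.]
108 17 [454. -43. 108.] [498. -24. 114.]
114 13 [452. -46. 115.] [504. -26. 119.]
120 20 [451. -45. 121.] [502. -27. 126.]
126 2 [453. -33. 127.] [453. -26. 128.]
```

View pics/g4.png

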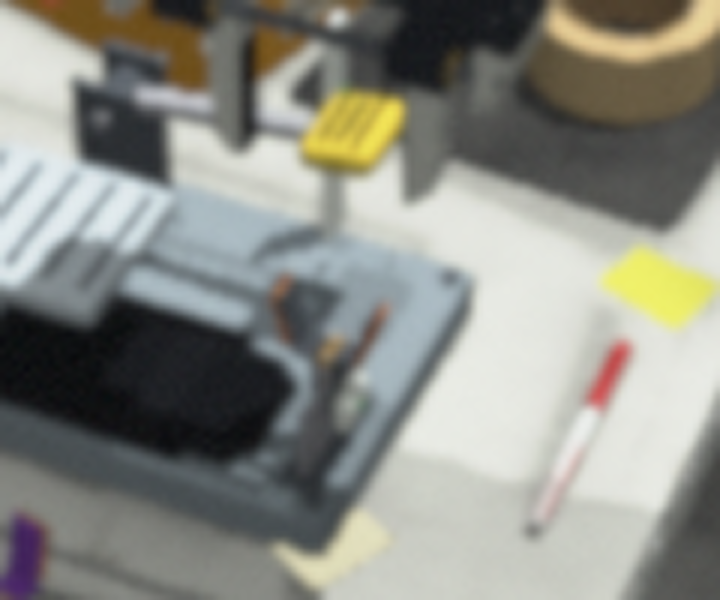

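Request:
{"method": "jog_arm", "body": {
  "rows": [
    {"tx":-3,"ty":1,"tz":0,"roll":0,"gripper":0},
    {"tx":-6,"ty":2,"tz":0,"roll":0,"gripper":0},
    {"tx":-9.4,"ty":2.9,"tz":0,"roll":0,"gripper":0},
    {"tx":-9.4,"ty":2.9,"tz":0,"roll":0,"gripper":0},
    {"tx":-9.4,"ty":2.9,"tz":0,"roll":0,"gripper":0}
  ]
}}

```text
t: 9.45
tool_pos: [505.8, -132.6, 212.7]
eef_rot: [-179.9, -0.0, 90.2]
ft_force: [0.9, 1.4, 0.5]
gripper_width: 38.7
finger_force: 0.0
```

Request:
{"method": "jog_arm", "body": {
  "rows": [
    {"tx":0,"ty":0,"tz":1.5,"roll":0,"gripper":0},
    {"tx":0,"ty":0,"tz":3,"roll":0,"gripper":0},
    {"tx":0,"ty":0,"tz":4,"roll":0,"gripper":0},
    {"tx":0,"ty":0,"tz":4,"roll":0,"gripper":0},
    {"tx":0,"ty":0,"tz":4,"roll":0,"gripper":0}
  ]
}}

```text
t: 9.95
tool_pos: [506.4, -131.5, 173.6]
eef_rot: [-180.0, -0.0, 90.4]
ft_force: [-0.1, -0.1, -0.9]
gripper_width: 1.5
finger_force: 0.0
```

Tips at about 160. I'll lower in small steps, watching force.

Request:
{"method": "jog_arm", "body": {
  "rows": [
    {"tx":0,"ty":0,"tz":0.6,"roll":0,"gripper":0},
    {"tx":0,"ty":0,"tz":1.2,"roll":0,"gripper":0},
    {"tx":0,"ty":0,"tz":1.6,"roll":0,"gripper":0},
    {"tx":0,"ty":0,"tz":1.6,"roll":0,"gripper":0},
    {"tx":0,"ty":0,"tz":1.6,"roll":0,"gripper":0}
  ]
}}

```text
t: 10.45
tool_pos: [506.2, -132.2, 157.6]
eef_rot: [-180.0, 0.0, 90.3]
ft_force: [-2.0, 0.3, 3.5]
gripper_width: 0.3
finger_force: 1.9
```

Request:
{"method": "jog_arm", "body": {
  "rows": [
    {"tx":0,"ty":0,"tz":0.4,"roll":0,"gripper":0},
    {"tx":0,"ty":0,"tz":0.8,"roll":0,"gripper":0},
    {"tx":0,"ty":0,"tz":0.8,"roll":0,"gripper":0},
    {"tx":0,"ty":0,"tz":0.8,"roll":0,"gripper":0}
  ]
}}

```text
t: 10.85
tool_pos: [505.6, -132.3, 149.7]
eef_rot: [-179.9, 0.0, 90.3]
ft_force: [-4.0, 1.3, 6.5]
gripper_width: 0.4
finger_force: 3.2
```

Request:
{"method": "jog_arm", "body": {
  "rows": [
    {"tx":0,"ty":0,"tz":0.4,"roll":0,"gripper":0},
    {"tx":0,"ty":0,"tz":0.8,"roll":0,"gripper":0},
    {"tx":0,"ty":0,"tz":0.8,"roll":0,"gripper":0},
    {"tx":0,"ty":0,"tz":0.8,"roll":0,"gripper":0},
    {"tx":0,"ty":0,"tz":0.8,"roll":0,"gripper":0}
  ]
}}

```text
t: 11.35
tool_pos: [505.1, -132.3, 141.9]
eef_rot: [-179.9, 0.0, 90.3]
ft_force: [-5.4, 0.7, 8.9]
gripper_width: 0.2
finger_force: 4.8
```

```bash
python3 - <<'E'
from h import *
o=[]
for n,(x0,y0) in dict(scene=(310,200),top=(290,220)).items():
    c=shot(n); o.append(cv2.resize(c['color'][y0:y0+80,x0:x0+70,::-1],(390,445),interpolation=2))
    P=cloud(c); h=cv2.cvtColor(c['color'],cv2.COLOR_RGB2HSV).astype(int)
    ye=(h[...,0]>20)&(h[...,0]<35)&(h[...,1]>150)&(abs(P[...,0]-505)<40)&(abs(P[...,1]+132)<40)&(P[...,2]>90)
    q=P[ye]; print(n,len(q), len(q) and (np.median(q,0).round(1), q.min(0).round(), q.max(0).round()))
    if len(q)>10:
        A=np.c_[q[:,:2]-[506,-132],np.ones(len(q))]
        print(np.percentile(q[:,2],[50,75,90,95]).round(1))
s=ctrl.get_state(); print(s['tool_pos'],s['ft_force'])
cv2.imwrite('pics/g5.png',np.hstack(o))
E
```

```text
scene 49 (array([ 498.4, -114.4,  127. ]), array([ 487., -155.,  120.]), array([ 521., -109.,  133.]))
[127.  129.5 130.1 131. ]
top 0 0
[ 505.15113451 -132.27236169  141.92661417] [-6.73680788  0.77389936 10.24395106]
```

View pics/g5.png

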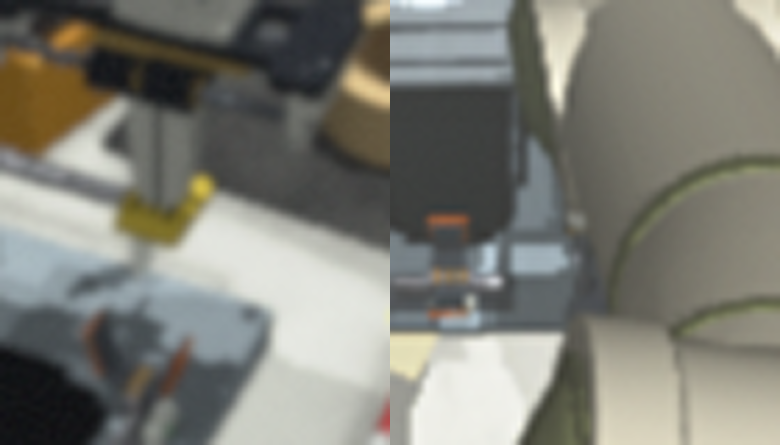

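Request:
{"method": "jog_arm", "body": {
  "rows": [
    {"tx":0,"ty":0,"tz":0,"roll":0,"gripper":0},
    {"tx":0,"ty":0,"tz":0,"roll":0,"gripper":0},
    {"tx":0,"ty":0,"tz":0,"roll":0,"gripper":0},
    {"tx":0,"ty":0,"tz":0,"roll":0,"gripper":0},
    {"tx":0,"ty":0,"tz":0,"roll":0,"gripper":0}
  ]
}}

```text
t: 11.95
tool_pos: [505.2, -132.3, 141.9]
eef_rot: [-179.9, 0.0, 90.3]
ft_force: [-5.1, 0.2, 8.6]
gripper_width: 0.4
finger_force: 4.8
```

```bash
python3 - <<'E'
from h import *
s=ctrl.get_state(); print(s['tool_pos'],s['ft_force'])
if abs(s['tool_pos'][2]-142)<2: print(ctrl.sign_off())
E
```

```text
[ 505.15309864 -132.28076187  141.92391378] [-5.07385111  0.18180925  8.560443  ]
the job is handed in; nothing more can be done
None
```

The job is handed in at about 12 s: the orange clip stands upright on the fin, and the fingertips hold the yellow lever about 17 mm down, mid-green by pad height and push force, since the gauge pointer itself was hidden from both cameras.

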